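# Clear the hinge block and hold the loose hinge leaf in line for its pin

## Robot

A 6-joint arm with a two-finger parallel gripper is mounted at the origin on the work surface. World frame = base frame: x ahead of the robot, y to its left, z up, the work surface at z = 0. Lengths are in m, angles in degrees, forces in N, time in s.
With the tool pointing down it reaches from about 0.4 to 0.825 m from the base axis. Payload 7 kg.
Tool frame: the origin (TCP) lies between the finger pads; the fingertips stand 19 mm ahead of it and the grasp point (between the pads) is the TCP; x points along the fingers, y is the direction in which the jaws open and shut, and the axes are right-handed (so a half turn about x gives the same grasp; the last joint's range is limited). The gripper opens to 88 mm and grips with 3 to 60 N. Pads are 19 mm wide; open, the fingers measure 130 mm over their backs; the gripper's body (78 mm by 193 mm) begins 47 mm behind the grasp point.
Start: joints at [83.256, 20.546, 0.682, 0, -70.136, -16.507], TCP at [0.266, 0.62, 0.246] pointing down, gripper open.
Joint ranges: [-176.03, 176.03], [-82.01, 121.73], [-58.28, 71.71], [-173.87, 95.51], [-174.79, -0.11], [-173.66, 173.66]. Speed limits (degrees/s): [136.94, 136.94, 172.46, 180, 180, 180].

## Interface

Orientations are given as [roll, pitch, yaw] about the fixed x, y, z axes, in that order (R = Rz(yaw) Ry(pitch) Rx(roll)).
In Python, from plant import * gives the robot as it stands.
- The arm moves only by the tool step_arm, never from a script. Its argument "steps" is a list of rows, each a list of 2 entries, a list of its own where there are three numbers: the shift along the tool's x, y, z in units of 0.02 m (1.0 is 0.02 m), then the turn about the tool's x in units of 6 degrees (1.0 is 6 degrees). A call has 1 to 20 rows; each row shifts and turns the commanded pose from where the row before left it, along the tool's axes as they then stand; what a row does not reach is not made up. A row lasts 1/12 s, in which the tool goes at most 41.7 mm and 7.16 degrees, less where a joint would pass 70% of its speed; a pose out of reach is approached as far as the arm can. A call with a number of a shift or a turn outside -1 to 1 is refused whole. A call with a gripper value outside its range is refused whole. "fingers" is the closure, from 0 (fully open) to 1 (shut), set as the call begins (left out, the last holds). The fingers move at their own pace and stop on an object; "grip_force" is the grip in N (left out, the last holds). Time passes only in rows, so rows that do not move let the fingers close. It gives the time, the measured TCP pose, the force and the opening at its end, in the units of the state.
- get_state(): the state, without advancing time (a new reading comes with each control period).
- capture(name): name is "scene" or "top" or "wrist"; returns the picture (420x560x3 uint8, blue, green, red); there is no depth.
- camera_model(name): a dict with "intrinsics" (3x3 intrinsics, pixels), "dist_coeffs" ([k1, k2, p1, p2, k3] as OpenCV has them; the pictures are not rectified), "rvec" (rotation vector, rad) and "tvec" (3), from world to camera coordinates, as OpenCV has them. Camera axes: x right, y down, z forward; pixel columns grow to the right and rows downward; lengths in m; the calibration is good to about 2 mm. A picture is of the moment at which its call begins: read the wrist's pose just before it. camera_model takes no time and is no camera call; for the wrist camera it gives the pose at the moment of the call.
- close_job(): hands the job in, once; it reports no verdict.
The state is a dict: "time_s": time; "joints": joint angles; "qd": joint speeds; "joint_torque": joint torques, N m; "tcp_pos": TCP position; "eef_rot": TCP orientation; "contact_force": force on the tool from outside, world axes, zero at the start; "moment": the same for the moment, N m; "gripper_width": finger opening in m.
Only numpy, scipy, OpenCV 4.12 (cv2) and the standard library are available. Lean on these libraries where they do the work, as an engineer would, in place of code of your own. Each camera call takes 0.05 s, during which the arm holds its last target.

## Task

First clear the plastic bottle off the steel footplate of the black hinge block: set it down upright, without dropping it, in the empty cell of the three-cell crate and let go of it. Then lift the loose hinge leaf out of its stand and, keeping it upright, lower its knuckle between the two knuckles of the fixed leaf until the holes line up so that a colleague could push the pin through. Finish still holding it there, steady and in the air, not resting or pressing on the fixed leaf, and leave everything else on the bench where it is.

Things in the scene. Friction and masses are not known exactly. Their poses are not given: they have to be found in the camera images.
- bottle: The bottle to clear: white plastic, upright, on the footplate of the hinge block on the robot's side of it. Straight round body 42 mm in diameter up to 88 mm, then a short shoulder and a black cap 20 mm in diameter, 111 mm tall in all, about 130 g. Origin: centre of its underside, z up its axis.
- crate: Grey open crate, fixed, left or right of the hinge block, 194 mm (x) by 66 mm (y), 40 mm tall: a row of three cells along its x, each 59 (x) by 58 (y) mm inside, pitch 63 mm; walls and floor 4 mm. Two cells hold bottles like the one to clear, one is empty. Origin: centre of its underside.
- pad: Thin grey felt pad, 54 mm square and 2 mm thick, fixed on the floor of the empty cell and centred in it: it marks the empty cell. Origin: centre of its underside, which is 4 mm above the bench.
- bottle_a: A bottle of the same kind standing in a cell of the crate; leave it. Origin: centre of its underside.
- bottle_b: Another bottle of the same kind standing in a cell of the crate; leave it. Origin: centre of its underside.
- leaf: Loose hinge leaf, cast aluminium, 160 g, alike on both faces, upright in its stand. Origin: centre of its knuckle's hole; y along the hole, z up, x through the plate. Knuckle: tube 22 mm outside, hole 12 mm, 26 mm long (y). Plate: 10 mm thick, 60 mm wide (y), 17 to 97 mm above the hole's centre, on a 26 mm wide neck. Best gripped across its thickness, 65 mm above the hole.
- stand: Black block, fixed, 60 (x) by 100 (y) by 36 mm tall, across the hinge block from the crate; pocket in its top 26.5 (x) by 30.5 (y) mm, 32 mm deep. The leaf's knuckle hangs in the pocket, its plate's lower edge rests on the block (hole's centre 19 mm above the bench, axes as the stand's within 0.1 rad). Lift straight up 40 mm to clear. Origin: centre of its underside.
- jamb: Hinge block, fixed: steel footplate 6 mm thick, x -130 to +70 mm, 130 mm wide; black block on it, x +5 to +65 mm, 120 mm wide, top 98 mm above the bench; fixed aluminium leaf upright on the block's robot side (-x), x -5 to +5 mm, 76 mm wide, top edge 103 mm above the bench, bearing two knuckles. Origin: on the bench straight below the middle of the hinge axis.
- gap (a point): Middle of the gap between the fixed leaf's knuckles, on their holes' axis, 120 mm above the bench: the loose hole's centre belongs here. y along the holes, z up. Knuckles: tubes 22 mm outside, 12 mm holes, 16 to 38 mm either side. Loose knuckle: 3 mm room at each end; when in line, 6 mm free below it and 6 mm between the loose plate and the fixed knuckles. Enter from above.
- pin: The steel hinge pin, 7 mm in diameter and 85 mm long, standing in a small wooden block; leave it. Origin: its lower end.
- pin_block: Small wooden block 36 mm square, 22 mm tall, fixed, that holds the pin. Origin: centre of its underside.
- screwdriver: A screwdriver lying on the bench beyond the hinge block; leave it.
- tape: A roll of amber tape lying flat, 72 mm in diameter, 18 mm tall; leave it.
- tin: A closed low steel tin, 52 mm in diameter, 38 mm tall; leave it.
- magnet_dish: A flat dark steel parts weight, 70 by 50 by 14 mm; leave it.
- board: A green circuit board, 100 by 130 mm, lying on four short feet; leave it.

How it is judged (in metres and radians):
On the way, in this order (a step that is already met when the one before it is completed fails the run):
1. the bottle stands upright in the empty cell, let go (horizontal distance between bottle and pad below 0.015 m and height (world z) of bottle below 0.012 m and angle between bottle's own z axis and vertical below 0.12 rad and contact force between the fingers and bottle below 0.05 N and linear speed of bottle below 0.03 m/s), for 0.2 s.
2. the loose leaf is lifted out of its stand, upright (height (world z) of leaf above 0.06 m and angle between leaf's own z axis and vertical below 0.25 rad and contact force between leaf and stand below 0.05 N and contact force between the fingers and leaf above 0.5 N), for 0.1 s.
At the end, for the whole second after the job is handed in: Bottle upright in the empty cell, let go. Leaf in the gripper, still, hole within 3.5 mm of the fixed holes' axis across and in height, centred in the gap within 4.5 mm, parallel within 0.1 rad, upright within 0.14 rad, under 3 N on the hinge block (horizontal distance between bottle and pad below 0.015 m and height (world z) of bottle below 0.012 m and angle between bottle's own z axis and vertical below 0.12 rad and contact force between the fingers and bottle below 0.05 N and x of leaf in the frame of gap between -0.0035 and 0.0035 m and z of leaf in the frame of gap between -0.0035 and 0.0035 m and y of leaf in the frame of gap between -0.0045 and 0.0045 m and angle between the y axis of leaf and the y axis of gap, either way round below 0.1 rad and angle between leaf's own z axis and vertical below 0.14 rad and contact force between the fingers and leaf above 0.5 N and contact force between leaf and jamb below 3 N and linear speed of leaf below 0.02 m/s and contact force between leaf and stand below 0.05 N); the arm keeps its last pose, push and grip.
It fails at once if the bottle is dropped (falls faster than 0.6 m/s without the gripper) (contact force between the fingers and bottle below 0.01 N and linear speed of bottle above 0.6 m/s).
It fails at once if the bottle or the loose leaf is tipped far over (angle between any of bottle, leaf's own z axis and vertical above 0.7 rad).
It fails at once if the leaf is pushed hard (over 25 N) against the hinge block (contact force between leaf and jamb above 25 N).
It fails at once if a bottle in the crate is tipped or taken out (angle between any of bottle_a, bottle_b's own z axis and vertical above 0.4 rad or distance of any of bottle_a, bottle_b from where it was at the start of the episode above 0.025 m).
It fails at once if another thing on the bench is moved by more than 25 mm (distance of any of pin, screwdriver, tape, tin, magnet_dish, board from where it was at the start of the episode above 0.025 m).
It also fails if it takes over 51 s, if anything falls off the work surface, if the arm or the gripper's body presses on something with over 40 N, if the wrist force passes 120 N, or if a joint passes its speed limit or range.

## Working session

There is one attempt and no reset: what is moved stays moved. The work goes in short steps, Python scripts to look and compute and a tool call to move; the robot and the scene stay as the last step left them, time stands still between calls to the robot, and variables do not carry over. Pictures are saved under pics/ and viewed, and the job is handed in when it is done.

Besides the shell and the picture viewer there is one more tool, called after "Emit:" in YAML: its name, and indented under it one key for each argument. step_arm: Moves the arm, as the interface text tells. Its arguments: {"type":"object","properties":{"steps":{"type":"array","items":{"type":"array"}},"fingers":{"type":"number"},"grip_force":{"type":"number"}},"required":["steps"]}

```bash
ls; mkdir -p pics; python3 - <<'E'
from plant import *
import cv2
print(get_state())
for n in ("scene","top","wrist"):
    m=camera_model(n); print(n,m)
    cv2.imwrite(f"pics/{n}0.png",capture(n))
E
```

```text
pics
{'time_s': 0.0, 'joints': array([ 8.32571943e+01,  2.05923071e+01,  6.32393857e-01, -1.86677308e-02,
       -7.01347218e+01, -1.65060201e+01]), 'qd': array([-0.01398446,  0.09063968,  0.04744872,  0.07204785,  0.12470726,
       -0.04393361]), 'joint_torque': array([-8.62390061e-04, -5.82715416e+01,  2.93058211e+01,  6.99693024e+00,
        6.91286419e-03, -1.59348410e-04]), 'tcp_pos': array([0.26629844, 0.61975016, 0.2446069 ]), 'eef_rot': array([  96.00212459,   89.90375112, -107.25305927]), 'contact_force': array([ 0.20429071, -0.57328504, -0.01508955]), 'moment': array([-0.02881289,  0.01890524, -0.00417894]), 'gripper_width': 0.08736221081203556}
scene {'intrinsics': array([[426.31270699,   0.        , 282.03779557],
       [  0.        , 426.31270699, 209.53506819],
       [  0.        ,   0.        ,   1.        ]]), 'dist_coeffs': array([0.02303149, 0.        , 0.        , 0.        , 0.        ]), 'rvec': array([ 1.82419407,  1.39370779, -0.69998593]), 'tvec': array([-0.14470215, -0.256167  ,  1.41968516])}
top {'intrinsics': array([[488.51130832,   0.        , 275.81904752],
       [  0.        , 488.51130832, 206.3015991 ],
       [  0.        ,   0.        ,   1.        ]]), 'dist_coeffs': array([-0.02072148,  0.        ,  0.        ,  0.        ,  0.        ]), 'rvec': array([ 2.13301546, -2.18641139,  0.0608635 ]), 'tvec': array([0.04218961, 0.5680451 , 1.13903072])}
wrist {'intrinsics': array([[292.38264694,   0.        , 278.216217  ],
       [  0.        , 292.38264694, 208.47512313],
       [  0.        ,   0.        ,   1.        ]]), 'dist_coeffs': array([-0.04003078,  0.        ,  0.        ,  0.        ,  0.        ]), 'rvec': array([-1.62763228,  2.47099667,  0.36320261]), 'tvec': array([ 0.67458309, -0.03569894,  0.3903842 ])}
```

View pics/scene0.png

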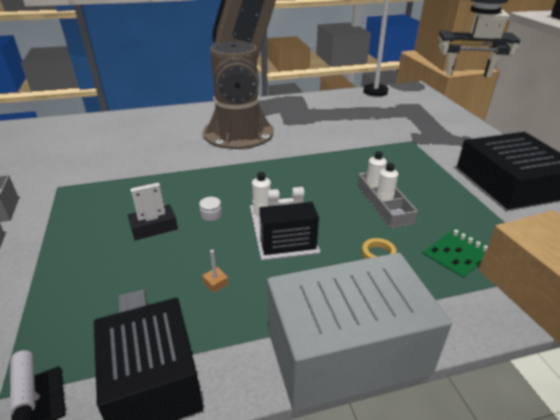

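View pics/top0.png

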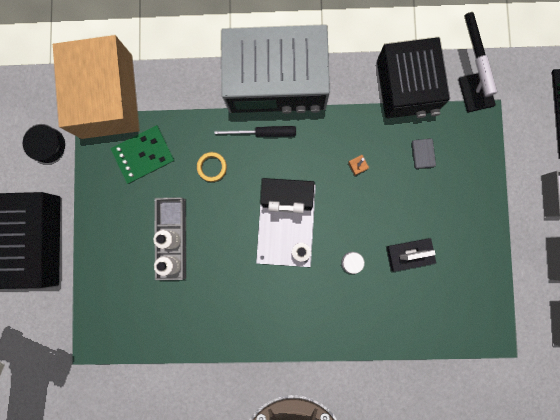

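View pics/wrist0.png

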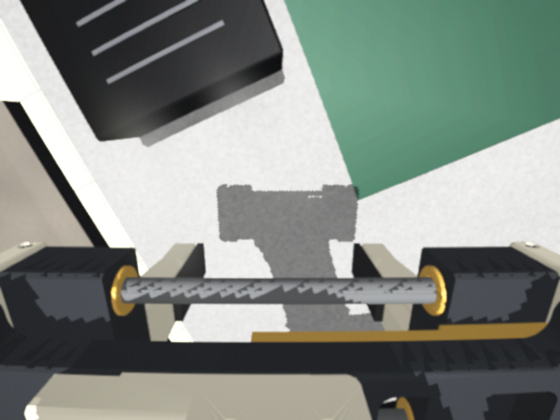

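The scene and top views show these things (top view, up = +x, left = +y):
- Crate on the left; its empty cell is the far one, at about (171,212).
- Bottle cap at about (301,253).
- Fixed knuckles at about (273,207) and (298,208).
- Leaf at about (417,255).

Next I'll measure them.

```bash
cat > h.py <<'E'
import numpy as np, cv2
from plant import *
def P(m): return cv2.Rodrigues(np.array(m['rvec']))[0], np.array(m['tvec'])
def rays(m,px):
    R,t=P(m); u=cv2.undistortPoints(np.array(px,float).reshape(-1,1,2),m['intrinsics'],m['dist_coeffs']).reshape(-1,2)
    d=np.c_[u,np.ones(len(u))]@R; return -R.T@t, d/np.linalg.norm(d,axis=1)[:,None]
def onz(m,px,z):
    c,d=rays(m,px); return c+d*((z-c[2])/d[:,2])[:,None]
def tri(obs):
    A=np.zeros((3,3));b=np.zeros(3);L=[]
    for m,p in obs:
        c,d=rays(m,[p]);d=d[0];Q=np.eye(3)-np.outer(d,d);A+=Q;b+=Q@c;L.append((c,Q))
    x=np.linalg.solve(A,b);return x,[float(np.linalg.norm(Q@(x-c))) for c,Q in L]
def proj(m,X): return cv2.projectPoints(np.array(X,float).reshape(-1,3),np.array(m['rvec']),np.array(m['tvec']),m['intrinsics'],m['dist_coeffs'])[0].reshape(-1,2)
E
python3 - <<'E'
import cv2
t=cv2.imread('pics/top0.png');s=cv2.imread('pics/scene0.png')
def c(i,x,y,w,h,k,n): cv2.imwrite(f'pics/{n}.png',cv2.resize(i[y:y+h,x:x+w],None,fx=k,fy=k,interpolation=cv2.INTER_CUBIC))
c(t,140,170,190,120,4,'t1'); c(t,340,220,120,70,6,'t2'); c(s,120,140,300,120,2.6,'s1')
E
```

```text
(no output)
```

View pics/t1.png

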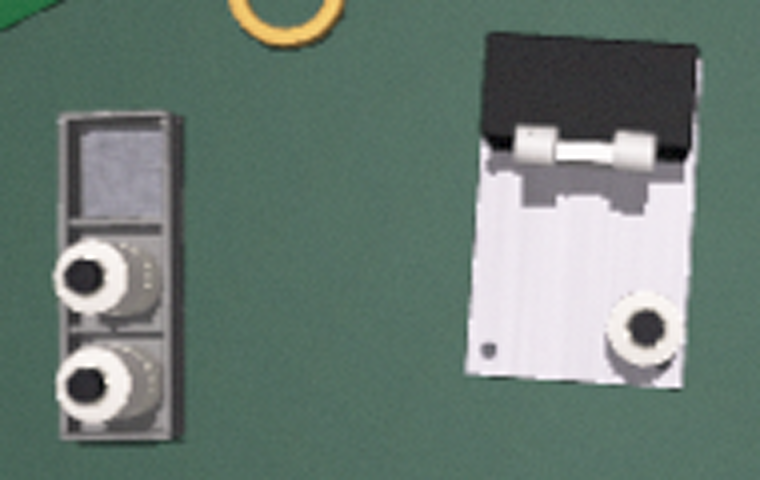

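View pics/t2.png

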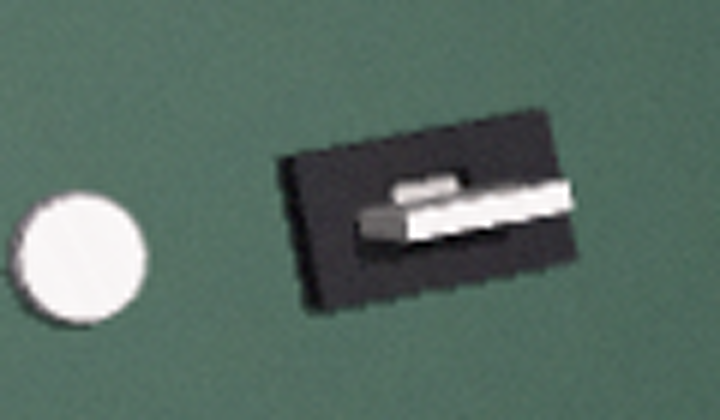

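View pics/s1.png

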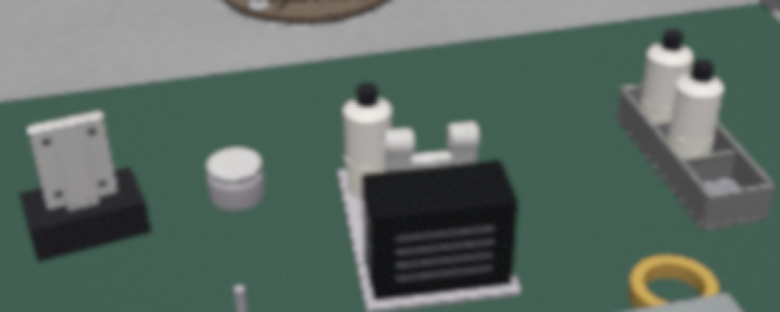

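```bash
python3 - <<'E'
from h import *
T=camera_model('top');S=camera_model('scene')
f=lambda u,v:((u+.5)/4-.5+140,(v+.5)/4-.5+170)
g=lambda u,v:((u+.5)/6-.5+340,(v+.5)/6-.5+220)
s=lambda u,v:((u+.5)/2.6-.5+120,(v+.5)/2.6-.5+140)
R=lambda a:np.round(np.array(a)*1000,1)
print('bottle cap', [R(q) for q in tri([(T,f(647,328)),(S,s(367,93))])])
print('capA', [R(q) for q in tri([(T,f(85,276)),(S,s(702,70))])])
print('pad corners z6',R(onz(T,[f(82,131),f(164,130),f(163,219),f(82,219)],.006)))
print('crate top corners z40',R(onz(T,[f(60,115),f(174,113),f(174,438),f(62,438)],.04)))
print('crate z40 corner tri',[R(q) for q in tri([(T,f(60,115)),(S,s(770,182))])])
print('bottle at117-106',R(onz(T,[f(647,328)],.117)))
print('jamb block top z98',R(onz(T,[f(487,33),f(698,45)],.098)))
print('footplate z6',R(onz(T,[f(466,375),f(683,389),f(480,147)],.006)))
print('knuckles z131: outer/inner L, R',R(onz(T,[f(514,142),f(556,145),f(614,147),f(657,151)],.125)))
print('knuckle tri',[R(q) for q in tri([(T,f(535,128)),(S,s(464,124))])],[R(q) for q in tri([(T,f(635,134)),(S,s(400,130))])])
print('leaf top z',R(onz(T,[g(408,210),g(571,180),g(573,210),g(408,241)],.116)))
print('leaf tri',[R(q) for q in tri([(T,g(408,210)),(S,s(103,112))])],[R(q) for q in tri([(T,g(571,180)),(S,s(28,125))])])
print('stand top z36',R(onz(T,[g(280,157),g(547,108),g(578,260),g(310,312)],.036)))
E
```

```text
bottle cap [array([460.2, -28.5, 110.8]), array([0.3, 0.3])]
capA [array([496. , 282.5, 108.3]), array([0.3, 0.3])]
pad corners z6 [[587.8 312.1   6. ]
 [587.1 261.4   6. ]
 [532.6 262.4   6. ]
 [533.9 312.2   6. ]]
crate top corners z40 [[594.2 316.1  40. ]
 [593.5 247.6  40. ]
 [402.1 248.9  40. ]
 [403.4 315.2  40. ]]
crate z40 corner tri [array([593.1, 313.6,  42.3]), array([1.9, 1.9])]
bottle at117-106 [[460.3 -28.1 117. ]]
jamb block top z98 [[627.5  56.9  98. ]
 [617.4 -61.4  98. ]]
footplate z6 [[434.2  79.3   6. ]
 [423.  -50.6   6. ]
 [571.6  68.1   6. ]]
knuckles z131: outer/inner L, R [[563.   41.7 125. ]
 [560.8  18.8 125. ]
 [558.9 -12.7 125. ]
 [556.1 -36.1 125. ]]
knuckle tri [array([568.9,  28.5, 137. ]), array([1.1, 1.1])] [array([564.4, -24.7, 137.2]), array([0.6, 0.6])]
leaf top z [[ 448.4 -257.6  116. ]
 [ 457.8 -316.5  116. ]
 [ 447.  -316.7  116. ]
 [ 437.3 -257.1  116. ]]
leaf tri [array([ 448.5, -256.3,  120.6]), array([0.2, 0.2])] [array([ 457.8, -315.4,  123. ]), array([0.9, 0.9])]
stand top z36 [[ 468.9 -227.7   36. ]
 [ 485.4 -331.7   36. ]
 [ 426.4 -340.7   36. ]
 [ 408.9 -236.7   36. ]]
```

```bash
cat >> h.py <<'E'
from scipy.spatial.transform import Rotation as Ro
def Rt(s=None): return Ro.from_euler('xyz',(s or get_state())['eef_rot'],degrees=True).as_matrix()
def plan(target,jaw=None):
    """jaw: world angle (deg) of tool y; prints the turn needed, then shift in units in frame after the turn"""
    s=get_state();R=Rt(s);p=s['tcp_pos']
    a=np.degrees(np.arctan2(R[1,1],R[0,1])); turn=0
    print('t',round(s['time_s'],2),'tcp',np.round(p*1000,1),'F',np.round(s['contact_force'],1),'w',round(s['gripper_width']*1000,1),'j',np.round(s['joints'],0),'jaw',round(a,2),'xaxis',np.round(R[:,0],3))
    if jaw is not None:
        turn=-((jaw-a+90)%180-90)   # tool x is down: + turn lowers the world yaw
        R=R@Ro.from_euler('x',turn,degrees=True).as_matrix()
    u=R.T@(np.array(target)-p)/.02
    print('turn units',round(turn/6,3),'shift units',np.round(u,2))
E
python3 - <<'E'
from h import *
plan([.46,-.028,.246],90)
E
```

```text
t 0.15 tcp [266.4 619.9 244.8] F [ 0.2 -0.4  1. ] w 87.4 j [ 83.  21.   1.  -0. -70. -17.] jaw -113.26 xaxis [-0.    -0.001 -1.   ]
turn units -3.876 shift units [-2.000e-02  3.239e+01 -9.680e+00]
```

Emit:
step_arm:
  steps:
    - [[0, 0, 0], -0.97]
    - [[0, 0, 0], -0.97]
    - [[0, 0, 0], -0.97]
    - [[0, 0, 0], -0.97]
    - [[0, 1, -0.69], 0]
    - [[0, 1, -0.69], 0]
    - [[0, 1, -0.69], 0]
    - [[0, 1, -0.69], 0]
    - [[0, 1, -0.69], 0]
    - [[0, 1, -0.69], 0]
    - [[0, 1, -0.69], 0]
    - [[0, 1, -0.69], 0]
    - [[0, 1, -0.69], 0]
    - [[0, 1, -0.69], 0]
    - [[0, 1, -0.69], 0]
    - [[0, 1, -0.69], 0]
    - [[0, 1, -0.69], 0]
    - [[0, 1, -0.69], 0]
    - [[0, 1, -0.69], 0]
    - [[0, 1, -0.69], 0]
  fingers: 0
  grip_force: 20

```text
time_s: 1.82
tcp_pos: [0.4878, 0.2991, 0.2454]
eef_rot: [32.0, 90.0, -148.0]
contact_force: [-0.1, 0.6, 0.4]
gripper_width: 0.088
```

```bash
python3 - <<'E'
from h import *
plan([.46,-.028,.246],90)
cv2.imwrite("pics/w1.png",capture('wrist'))
m=camera_model('wrist'); import pickle; pickle.dump(m,open('w1.pkl','wb'))
print(proj(m,[[.5605,.284,.006],[.5605,.285,.04]]))
E
```

```text
t 1.82 tcp [487.8 299.1 245.4] F [-0.1  0.6  0.4] w 88.0 j [ 51.  11. -13.  -0. -66.  39.] jaw -89.97 xaxis [-0. -0. -1.]
turn units 0.005 shift units [-0.03 16.36  1.39]
[[288.08981586 126.64106098]
 [288.18134973 127.20526184]]
```

View pics/w1.png

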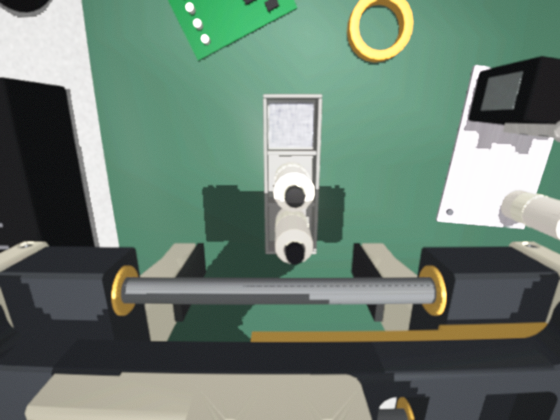

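The wrist view shows the crate from almost straight above, with the felt pad at about x 268–315, y 103–150. I'll measure it with a zoomed crop.

```bash
python3 - <<'E'
import cv2
i=cv2.imread('pics/w1.png');cv2.imwrite('pics/w1c.png',cv2.resize(i[85:175,250:335],None,fx=6,fy=6,interpolation=cv2.INTER_CUBIC))
E
```

```text
(no output)
```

View pics/w1c.png

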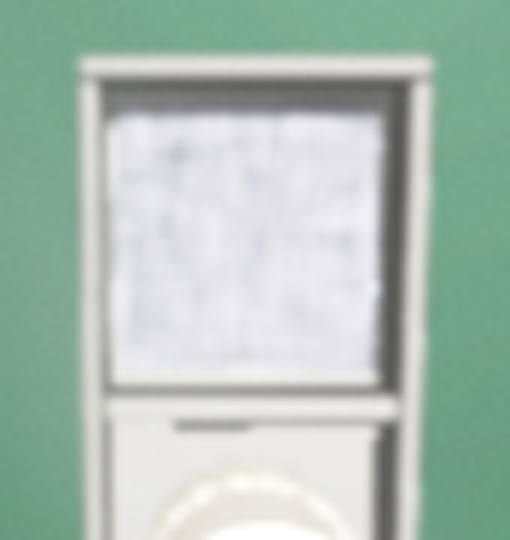

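```bash
python3 - <<'E'
from h import *; import pickle
m=pickle.load(open('w1.pkl','rb'))
f=lambda u,v:((u+.5)/6-.5+250,(v+.5)/6-.5+85)
R=lambda a:np.round(np.array(a)*1000,1)
print('pad',R(onz(m,[f(105,110),f(386,109),f(379,382),f(108,386)],.006)))
print('crate top',R(onz(m,[f(80,62),f(433,62)],.04)))
print('cell inner top',R(onz(m,[f(99,78),f(413,78),f(400,397),f(105,400)],.04)))
E
```

```text
pad [[588.7 310.    6. ]
 [588.9 252.6   6. ]
 [533.8 252.3   6. ]
 [533.  309.9   6. ]]
crate top [[595.3 313.3  40. ]
 [595.3 248.1  40. ]]
cell inner top [[592.4 309.8  40. ]
 [592.5 251.7  40. ]
 [534.  252.1  40. ]
 [533.4 309.3  40. ]]
```

Emit:
step_arm:
  steps:
    - [[0, 0.96, 0.08], 0]
    - [[0, 0.96, 0.08], 0]
    - [[0, 0.96, 0.08], 0]
    - [[0, 0.96, 0.08], 0]
    - [[0, 0.96, 0.08], 0]
    - [[0, 0.96, 0.08], 0]
    - [[0, 0.96, 0.08], 0]
    - [[0, 0.96, 0.08], 0]
    - [[0, 0.96, 0.08], 0]
    - [[0, 0.96, 0.08], 0]
    - [[0, 0.96, 0.08], 0]
    - [[0, 0.96, 0.08], 0]
    - [[0, 0.96, 0.08], 0]
    - [[0, 0.96, 0.08], 0]
    - [[0, 0.96, 0.08], 0]
    - [[0, 0.96, 0.08], 0]
    - [[0, 0.96, 0.08], 0]
    - [[0, 0, 0], 0]
    - [[0, 0, 0], 0]

```text
time_s: 3.45
tcp_pos: [0.4596, -0.0274, 0.2458]
eef_rot: [-155.3, 90.0, 24.7]
contact_force: [0.4, -0.2, -0.7]
gripper_width: 0.0875
```

```bash
python3 - <<'E'
from h import *
plan([.4602,-.0283,.083],90)
cv2.imwrite("pics/w2.png",capture('wrist'))
m=camera_model('wrist'); import pickle; pickle.dump(m,open('w2.pkl','wb'))
print(proj(m,[[.4602,-.0283,.117],[.562,.003,.12]]))
E
```

```text
t 3.45 tcp [459.6 -27.4 245.8] F [ 0.4 -0.2 -0.7] w 87.5 j [ 21.  -0. -25.  -0. -65.  69.] jaw -90.07 xaxis [ 0.001  0.    -1.   ]
turn units -0.012 shift units [ 8.14  0.05 -0.02]
[[279.93483305 205.91566759]
 [243.29850091  92.01828943]]
```

View pics/w2.png

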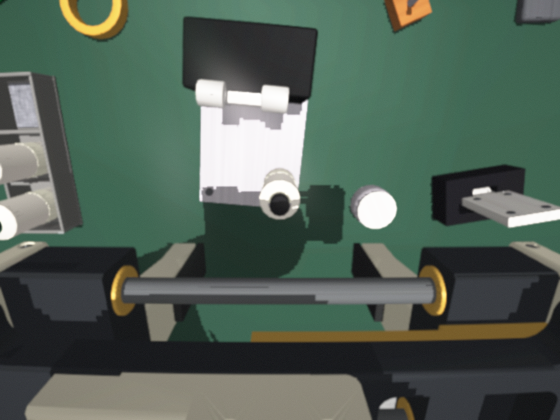

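The cap is at (280,204), where I predicted it, so I'm descending.

Emit:
step_arm:
  steps:
    - [[0.9, 0.02, 0], 0]
    - [[0.9, 0.02, 0], 0]
    - [[0.9, 0, 0], 0]
    - [[0.9, 0, 0], 0]
    - [[0.9, 0, 0], 0]
    - [[0.9, 0, 0], 0]
    - [[0.9, 0, 0], 0]
    - [[0.9, 0, 0], 0]
    - [[0.6, 0, 0], 0]
    - [[0.35, 0, 0], 0]
    - [[0, 0, 0], 0]
    - [[0, 0, 0], 0]

```text
time_s: 4.5
tcp_pos: [0.4605, -0.0267, 0.0828]
eef_rot: [57.2, 90.0, -122.7]
contact_force: [-0.4, 0.2, -0.2]
gripper_width: 0.0874
```

Emit:
step_arm:
  steps:
    - [[0, 0, 0], 0]
    - [[0, 0, 0], 0]
    - [[0, 0, 0], 0]
    - [[0, 0, 0], 0]
    - [[0, 0, 0], 0]
    - [[0, 0, 0], 0]
    - [[0, 0, 0], 0]
    - [[0, 0, 0], 0]
  fingers: 1
  grip_force: 20

```text
time_s: 5.17
tcp_pos: [0.4604, -0.027, 0.0826]
eef_rot: [128.6, 90.0, -51.4]
contact_force: [-0.0, -0.6, -1.4]
gripper_width: 0.0415
```

Emit:
step_arm:
  steps:
    - [[-0.3, 0, 0], 0]
    - [[-0.6, 0, 0], 0]
    - [[-0.9, 0, 0], 0]
    - [[-0.9, 0, 0], 0]
    - [[-0.9, 0, 0], 0]
    - [[-0.9, 0, 0], 0]
    - [[-0.9, 0, 0], 0]
    - [[-0.9, 0, 0], 0]
    - [[-0.8, 0, 0], 0]
    - [[-0.4, 0, 0], 0]
    - [[0, 0, 0], 0]

```text
time_s: 6.08
tcp_pos: [0.4612, -0.0268, 0.2345]
eef_rot: [-164.4, 89.8, 15.6]
contact_force: [1.1, -0.8, -1.1]
gripper_width: 0.0415
```

```bash
python3 - <<'E'
from h import *
plan([.5615,.281,.233],90)
E
```

```text
t 6.08 tcp [461.2 -26.8 234.5] F [ 1.1 -0.8 -1.1] w 41.5 j [ 21.   0. -26.   0. -63.  69.] jaw -89.96 xaxis [ 0.003  0.001 -1.   ]
turn units 0.006 shift units [  0.1  -15.39  -5.01]
```

Emit:
step_arm:
  steps:
    - [[0, -0.4, -0.13], 0]
    - [[0, -0.7, -0.23], 0]
    - [[0, -0.9, -0.29], 0]
    - [[0, -0.9, -0.29], 0]
    - [[0, -0.9, -0.29], 0]
    - [[0, -0.9, -0.29], 0]
    - [[0, -0.9, -0.29], 0]
    - [[0, -0.9, -0.29], 0]
    - [[0, -0.9, -0.29], 0]
    - [[0, -0.9, -0.29], 0]
    - [[0, -0.9, -0.29], 0]
    - [[0, -0.9, -0.29], 0]
    - [[0, -0.9, -0.29], 0]
    - [[0, -0.9, -0.29], 0]
    - [[0, -0.9, -0.29], 0]
    - [[0, -0.9, -0.29], 0]
    - [[0, -0.9, -0.29], 0]
    - [[0, -0.5, -0.16], 0]
    - [[0, -0.29, -0.14], 0]
    - [[0, 0, 0], 0]

```text
time_s: 7.75
tcp_pos: [0.5608, 0.2821, 0.232]
eef_rot: [45.2, 90.0, -134.7]
contact_force: [0.1, -0.4, -1.0]
gripper_width: 0.0417
```

```bash
python3 - <<'E'
from h import *
plan([.5615,.281,.083],90)
cv2.imwrite("pics/w3.png",capture('wrist'))
E
```

```text
t 7.75 tcp [560.8 282.1 232. ] F [ 0.1 -0.4 -1. ] w 41.7 j [ 44.  17.  -7.   0. -67.  46.] jaw -89.93 xaxis [-0. -0. -1.]
turn units 0.012 shift units [ 7.45  0.05 -0.04]
```

View pics/w3.png

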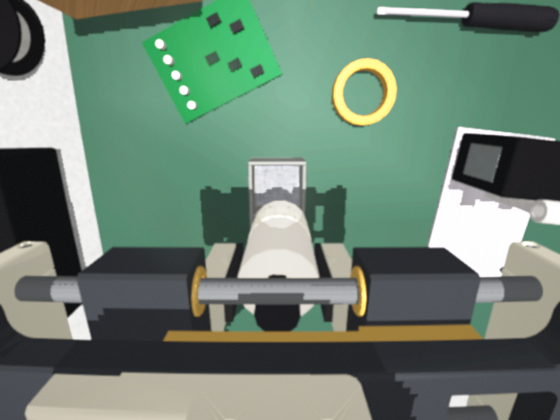

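Emit:
step_arm:
  steps:
    - [[0.4, 0.03, -0.03], 0]
    - [[0.8, 0.02, -0.01], 0]
    - [[0.9, 0, 0], 0]
    - [[0.9, 0, 0], 0]
    - [[0.9, 0, 0], 0]
    - [[0.9, 0, 0], 0]
    - [[0.8, 0, 0], 0]
    - [[0.6, 0, 0], 0]
    - [[0.4, 0, 0], 0]
    - [[0.3, 0, 0], 0]
    - [[0.2, 0, 0], 0]
    - [[0.1, 0, 0], 0]
    - [[0.1, 0, 0], 0]
    - [[0.1, 0, 0], 0]
    - [[0, 0, 0], 0]
    - [[0, 0, 0], 0]

```text
time_s: 9.13
tcp_pos: [0.5614, 0.2801, 0.0849]
eef_rot: [-140.7, 90.0, 39.3]
contact_force: [-0.1, 0.4, -0.5]
gripper_width: 0.0414
```

Emit:
step_arm:
  steps:
    - [[0.06, 0, 0], 0]
    - [[0.06, 0, 0], 0]
    - [[0, 0, 0], 0]
    - [[0, 0, 0], 0]

```text
time_s: 9.47
tcp_pos: [0.5615, 0.28, 0.0825]
eef_rot: [-153.9, 90.0, 26.2]
contact_force: [0.2, -0.4, 2.2]
gripper_width: 0.0414
```

Contact has come on (+2–3 N), so the bottle is on the felt. Now I'll let go.

Emit:
step_arm:
  steps:
    - [[0, 0, 0], 0]
    - [[0, 0, 0], 0]
    - [[0, 0, 0], 0]
    - [[0, 0, 0], 0]
    - [[0, 0, 0], 0]
    - [[0, 0, 0], 0]
    - [[0, 0, 0], 0]
    - [[0, 0, 0], 0]
  fingers: 0

```text
time_s: 10.13
tcp_pos: [0.5612, 0.2799, 0.0821]
eef_rot: [33.1, 90.0, -146.9]
contact_force: [0.6, -0.3, -0.2]
gripper_width: 0.086
```

Emit:
step_arm:
  steps:
    - [[-0.3, 0, 0], 0]
    - [[-0.6, 0, 0], 0]
    - [[-0.9, 0, 0], 0]
    - [[-0.9, 0, 0], 0]
    - [[-0.9, 0, 0], 0]
    - [[-0.9, 0, 0], 0]
    - [[-0.9, 0, 0], 0]
    - [[-0.9, 0, 0], 0]
    - [[-0.9, 0, 0], 0]
    - [[-0.4, 0, 0], 0]
    - [[0, 0, 0], 0]

```text
time_s: 11.05
tcp_pos: [0.5622, 0.2805, 0.2375]
eef_rot: [-142.7, 89.7, 37.3]
contact_force: [0.1, 0.1, -0.4]
gripper_width: 0.0876
```

```bash
python3 - <<'E'
from h import *
plan([.447,-.287,.233],9)
plan([.447,-.287,.233],0)
cv2.imwrite("pics/top1.png",cv2.resize(capture('top')[170:290,140:340],None,fx=4,fy=4,interpolation=cv2.INTER_CUBIC))
cv2.imwrite("pics/w4.png",capture('wrist'))
E
```

```text
t 11.05 tcp [562.2 280.5 237.5] F [ 0.1  0.1 -0.4] w 87.6 j [ 44.  16.  -6.   0. -67.  46.] jaw -89.96 xaxis [ 0.004  0.003 -1.   ]
turn units 13.507 shift units [  0.11  10.13 -27.13]
t 11.05 tcp [562.2 280.5 237.5] F [ 0.1  0.1 -0.4] w 87.6 j [ 44.  16.  -6.   0. -67.  46.] jaw -89.96 xaxis [ 0.004  0.003 -1.   ]
turn units -14.993 shift units [ 0.11 -5.76 28.38]
```

View pics/top1.png

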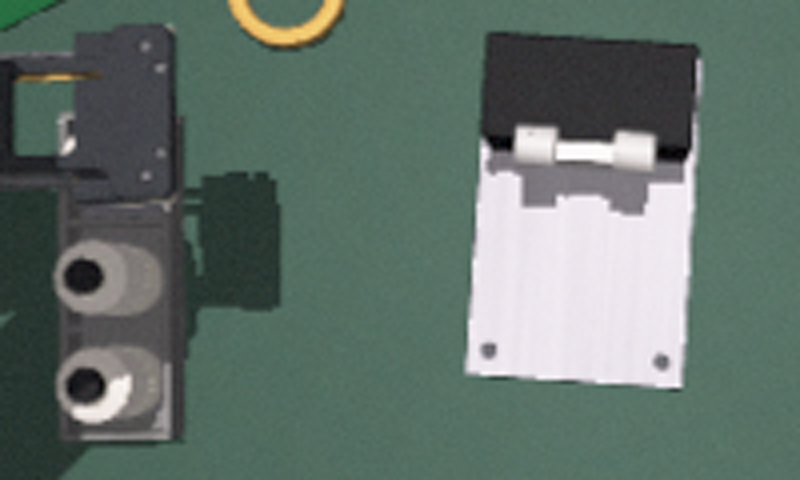

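View pics/w4.png

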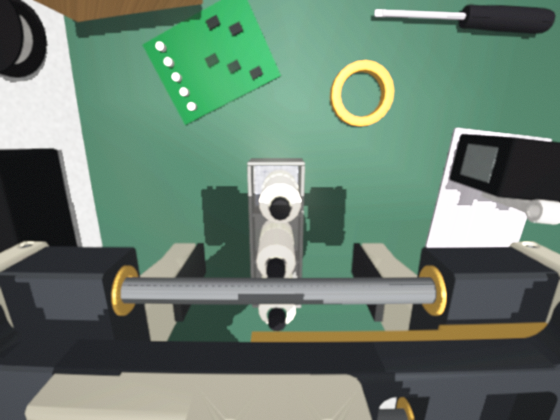

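The bottle stands upright in its cell, with its cap at (279,205) in the wrist view. Next I'll stop above the hinge block for a close look at the knuckles.

Emit:
step_arm:
  steps:
    - [[0, 0.93, 0.11], 0]
    - [[0, 0.93, 0.11], 0]
    - [[0, 0.93, 0.11], 0]
    - [[0, 0.93, 0.11], 0]
    - [[0, 0.93, 0.11], 0]
    - [[0, 0.93, 0.11], 0]
    - [[0, 0.93, 0.11], 0]
    - [[0, 0.93, 0.11], 0]
    - [[0, 0.93, 0.11], 0]
    - [[0, 0.93, 0.11], 0]
    - [[0, 0.93, 0.11], 0]
    - [[0, 0.93, 0.11], 0]
    - [[0, 0.93, 0.11], 0]
    - [[0, 0.93, 0.11], 0]
    - [[0, 0.93, 0.11], 0]
    - [[0, 0, 0], 0]
    - [[0, 0, 0], 0]
    - [[0, 0, 0], 0]

```text
time_s: 12.65
tcp_pos: [0.5283, 0.0003, 0.2343]
eef_rot: [-155.8, 90.0, 24.2]
contact_force: [0.6, -0.6, -0.1]
gripper_width: 0.0879
```

```bash
python3 - <<'E'
from h import *; import pickle
plan([.447,-.287,.233],9)
m=camera_model('wrist'); pickle.dump(m,open('w5.pkl','wb'))
i=capture('wrist');cv2.imwrite("pics/w5.png",i)
for n in('w2','w5'):
    m=pickle.load(open(n+'.pkl','rb'));R,t=P(m);print(-R.T@t,R[2],proj(m,[[.562,.003,.12]]))
x,y=np.round(proj(m,[[.562,.003,.125]])[0]).astype(int);print(x,y)
x0=max(0,x-65);y0=max(0,y-50)
cv2.imwrite("pics/w5c.png",cv2.resize(i[y0:y0+100,x0:x0+130],None,fx=6,fy=6,interpolation=cv2.INTER_CUBIC));print(x0,y0)
j=cv2.imread('pics/w2.png');cv2.imwrite("pics/w2c.png",cv2.resize(j[60:140,180:310],None,fx=6,fy=6,interpolation=cv2.INTER_CUBIC))
E
```

```text
t 12.65 tcp [5.283e+02 3.000e-01 2.343e+02] F [ 0.6 -0.6 -0.1] w 87.9 j [ 21.   7. -19.  -0. -64.  69.] jaw -90.03 xaxis [ 0.  0. -1.]
turn units 13.496 shift units [  0.06   6.26 -13.55]
[ 0.53795167 -0.02711636  0.38505969] [-0.28696768  0.00163715 -0.95793886] [[243.29850091  92.01828943]]
[ 6.06351700e-01 -4.39982253e-06  3.73584321e-01] [-0.28714223  0.00152931 -0.95788674] [[275.22870367 173.80519903]]
275 175
210 125
```

View pics/w5c.png

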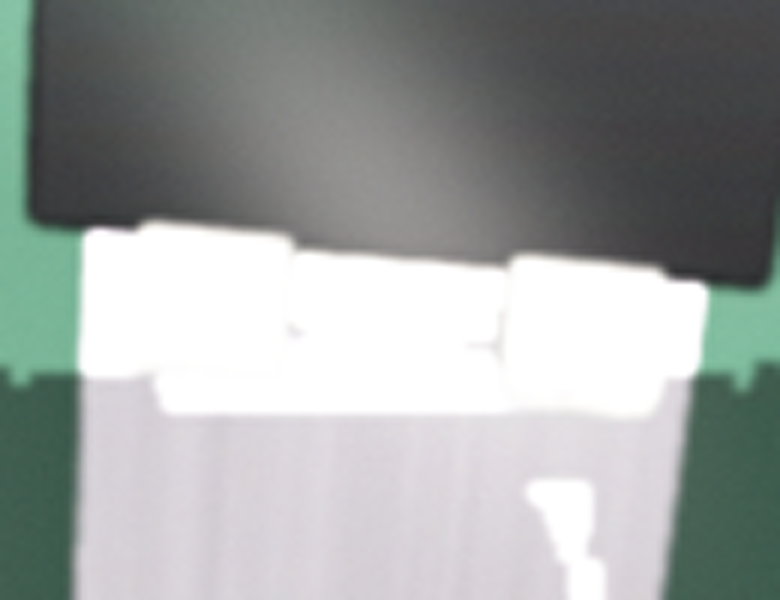

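View pics/w2c.png

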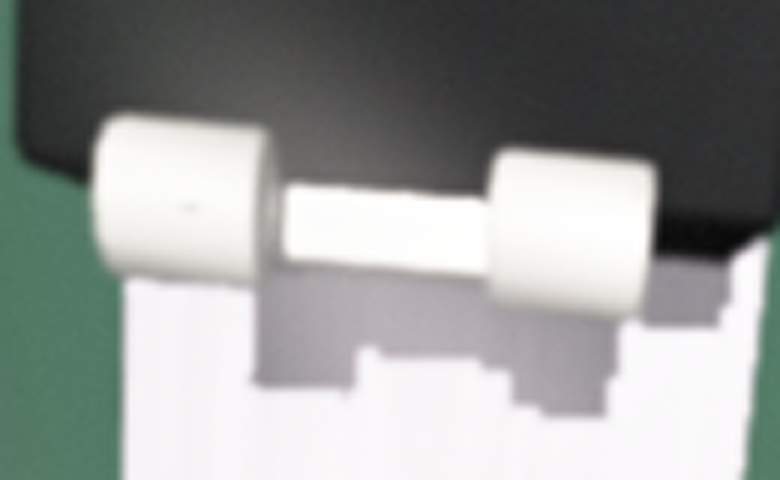

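```bash
python3 - <<'E'
from h import *; import pickle
T=camera_model('top'); W=pickle.load(open('w2.pkl','rb')); W5=pickle.load(open('w5.pkl','rb'))
w=lambda u,v:((u+.5)/6-.5+180,(v+.5)/6-.5+60)
w5=lambda u,v:((u+.5)/6-.5+210,(v+.5)/6-.5+125)
f=lambda u,v:((u+.5)/4-.5+140,(v+.5)/4-.5+170)
R=lambda a:np.round(np.array(a)*1000,1)
def axis(m,a,b,z=.12):
    c,d=rays(m,[a,b]); e=d.sum(0); 
    h=np.arccos(np.clip(d[0]@d[1]/1,-1,1))/2
    p=c+e*((z-c[2])/e[2]); print('   radius',R(np.linalg.norm(p-c)*np.sin(h))); return p
pl=axis(W,w(185,120),w(180,277));pr=axis(W,w(575,154),w(568,310))
print('w2 axis pts',R(pl),R(pr)); 
pl2=axis(T,f(535,123),f(533,166)); pr2=axis(T,f(636,129),f(635,171)); print('top axis',R(pl2),R(pr2))
for a,b in((pl,pr),(pl2,pr2)):
    k=(a-b)[:2]; yaw=np.degrees(np.arctan2(-k[0],k[1])); x0=b[0]+k[0]*(.003-b[1])/k[1]; print('yaw',yaw,'x at y=3',x0)
print('right tube ends w2',R(onz(W,[w(491,225),w(648,238)],.131)),'left inner/outer',R(onz(W,[w(262,205),w(95,190)],.131)))
print('top ends', R(onz(T,[f(514,142),f(556,145),f(614,147),f(657,151)],.131)))
print('w5 ends inner', R(onz(W5,[w5(292,290),w5(508,310)],.131)),'fixed leaf ends z103',R(onz(W5,[w5(82,300),w5(703,330)],.103)))
print('block corners z98 w5',R(onz(W5,[w5(30,222),w5(768,288)],.098)))
E
```

```text
radius 10.6
   radius 10.5
w2 axis pts [561.5  31.5 120. ] [556.8 -23.8 120. ]
   radius 11.8
   radius 11.5
top axis [561.8  31.  120. ] [557.3 -24.5 120. ]
yaw -4.911982117707959 x at y=3 0.559070215296858
yaw -4.616780228636966 x at y=3 0.5595626967474113
right tube ends w2 [[557.  -13.  131. ]
 [555.3 -34.4 131. ]] left inner/outer [[559.8  18.2 131. ]
 [561.9  40.9 131. ]]
top ends [[562.5  41.4 131. ]
 [560.2  18.7 131. ]
 [558.3 -12.7 131. ]
 [555.5 -35.9 131. ]]
w5 ends inner [[564.7  17.1 131. ]
 [561.9 -13.1 131. ]] fixed leaf ends z103 [[558.3  51.8 103. ]
 [553.6 -45.2 103. ]]
block corners z98 w5 [[569.8  60.3  98. ]
 [559.4 -56.   98. ]]
```

Emit:
step_arm:
  steps:
    - [[0, 0, 0], 0.964]
    - [[0, 0, 0], 0.964]
    - [[0, 0, 0], 0.964]
    - [[0, 0, 0], 0.964]
    - [[0, 0, 0], 0.964]
    - [[0, 0, 0], 0.964]
    - [[0, 0, 0], 0.964]
    - [[0, 0, 0], 0.964]
    - [[0, 0, 0], 0.964]
    - [[0, 0, 0], 0.964]
    - [[0, 0, 0], 0.964]
    - [[0, 0, 0], 0.964]
    - [[0, 0, 0], 0.964]
    - [[0, 0, 0], 0.964]

```text
time_s: 13.87
tcp_pos: [0.5284, 0.0016, 0.2341]
eef_rot: [92.4, 90.0, -168.8]
contact_force: [-0.3, -0.1, -0.1]
gripper_width: 0.0875
```

Emit:
step_arm:
  steps:
    - [[0, 0.44, -0.96], 0]
    - [[0, 0.44, -0.96], 0]
    - [[0, 0.44, -0.96], 0]
    - [[0, 0.44, -0.96], 0]
    - [[0, 0.44, -0.96], 0]
    - [[0, 0.44, -0.96], 0]
    - [[0, 0.44, -0.96], 0]
    - [[0, 0.44, -0.96], 0]
    - [[0, 0.44, -0.96], 0]
    - [[0, 0.44, -0.96], 0]
    - [[0, 0.44, -0.96], 0]
    - [[0, 0.44, -0.96], 0]
    - [[0, 0.44, -0.96], 0]
    - [[0, 0.44, -0.96], 0]
    - [[0, 0, 0], 0]
    - [[0, 0, 0], 0]
    - [[0, 0, 0], 0]

```text
time_s: 15.28
tcp_pos: [0.4492, -0.2835, 0.234]
eef_rot: [27.8, 90.0, 126.8]
contact_force: [1.4, 0.1, -0.3]
gripper_width: 0.0875
```

```bash
python3 - <<'E'
from h import *; import pickle
plan([.4475,-.287,.084],9)
m=camera_model('wrist'); pickle.dump(m,open('w6.pkl','wb'))
i=capture('wrist');cv2.imwrite("pics/w6.png",i)
R,t=P(m);print(-R.T@t,R[2],proj(m,[[.4475,-.287,.116]]))
E
```

```text
t 15.28 tcp [ 449.2 -283.5  234. ] F [ 1.4  0.1 -0.3] w 87.5 j [-11.   7. -18.  -0. -64.  20.] jaw -170.94 xaxis [-0.  0. -1.]
turn units 0.01 shift units [ 7.5   0.11 -0.16]
[ 0.46177578 -0.36069171  0.37322154] [-0.04531266  0.28548599 -0.95731108] [[280.9985383  205.70965845]]
```

View pics/w6.png

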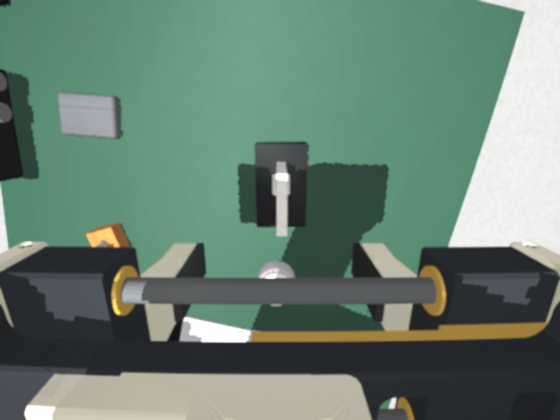

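```bash
python3 - <<'E'
import cv2
i=cv2.imread('pics/w6.png');cv2.imwrite('pics/w6c.png',cv2.resize(i[135:245,235:325],None,fx=5,fy=5,interpolation=cv2.INTER_CUBIC))
E
```

```text
(no output)
```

View pics/w6c.png

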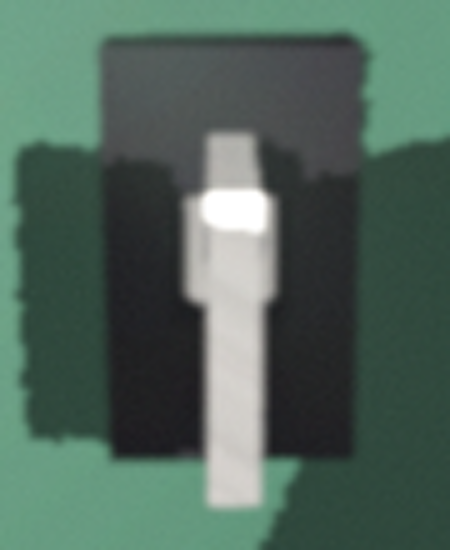

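The top edge of the leaf runs from (235,190) to (235,507) in the crop; the end face lies above that and the knuckle tube is visible below.

```bash
python3 - <<'E'
from h import *; import pickle
W=pickle.load(open('w6.pkl','rb'));T=camera_model('top')
w=lambda u,v:((u+.5)/5-.5+235,(v+.5)/5-.5+135)
g=lambda u,v:((u+.5)/6-.5+340,(v+.5)/6-.5+220)
R=lambda a:np.round(np.array(a)*1000,1)
q=onz(W,[w(202,190),w(268,190),w(205,507),w(263,507)],.116);print(R(q),R(q.mean(0)))
a=(q[0]+q[1])/2;b=(q[2]+q[3])/2;d=b-a;print('len',R(np.linalg.norm(d)),'yaw',np.degrees(np.arctan2(-d[0],d[1])))
print([R(x) for x in tri([(W,w(235,190)),(T,g(572,195))])],[R(x) for x in tri([(W,w(234,507)),(T,g(408,225))])])
s=onz(W,[w(103,38),w(363,38),w(355,458),w(110,458)],.036);print('stand',R(s),R(s.mean(0)))
plan([.4475,-.287,.084],9)
E
```

```text
[[ 457.7 -316.3  116. ]
 [ 446.1 -318.2  116. ]
 [ 447.8 -256.7  116. ]
 [ 436.9 -258.5  116. ]] [ 447.1 -287.4  116. ]
len 60.4 yaw 9.07692016027187
[array([ 452.1, -317. ,  114.6]), array([0.3, 0.3])] [array([ 442.7, -257.4,  115.7]), array([0.4, 0.4])]
stand [[ 483.8 -333.3   36. ]
 [ 425.8 -342.6   36. ]
 [ 409.  -243.    36. ]
 [ 468.4 -233.5   36. ]] [ 446.8 -288.1   36. ]
t 15.33 tcp [ 449.3 -283.3  234.1] F [ 0.7 -0.3  0.3] w 87.6 j [-11.   7. -18.  -0. -64.  20.] jaw -170.91 xaxis [ 0.  0. -1.]
turn units 0.016 shift units [ 7.5   0.12 -0.17]
```

Emit:
step_arm:
  steps:
    - [[0.5, 0.07, -0.09], 0]
    - [[0.9, 0.06, -0.09], 0]
    - [[0.9, 0, 0], 0]
    - [[0.9, 0, 0], 0]
    - [[0.9, 0, 0], 0]
    - [[0.9, 0, 0], 0]
    - [[0.9, 0, 0], 0]
    - [[0.8, 0, 0], 0]
    - [[0.5, 0, 0], 0]
    - [[0.3, 0, 0], 0]
    - [[0, 0, 0], 0]
    - [[0, 0, 0], 0]
    - [[0, 0, 0], 0]

```text
time_s: 16.42
tcp_pos: [0.4477, -0.288, 0.085]
eef_rot: [-120.3, 89.9, -21.2]
contact_force: [0.1, 0.4, 0.4]
gripper_width: 0.0878
```

```bash
python3 - <<'E'
from h import *
plan([.4472,-.2873,.084],9.1)
E
```

```text
t 16.42 tcp [ 447.7 -288.    85. ] F [0.1 0.4 0.4] w 87.8 j [-12.  17. -29.   0. -44.  21.] jaw -170.92 xaxis [ 0.001 -0.    -1.   ]
turn units -0.004 shift units [0.05 0.02 0.04]
```

Good. Closing with 30 N.

Emit:
step_arm:
  steps:
    - [[0.05, 0.02, 0.03], 0]
    - [[0, 0, 0], 0]
    - [[0, 0, 0], 0]
    - [[0, 0, 0], 0]
    - [[0, 0, 0], 0]
    - [[0, 0, 0], 0]
    - [[0, 0, 0], 0]
    - [[0, 0, 0], 0]
    - [[0, 0, 0], 0]
    - [[0, 0, 0], 0]
    - [[0, 0, 0], 0]
  fingers: 1
  grip_force: 30

```text
time_s: 17.33
tcp_pos: [0.4466, -0.2874, 0.0831]
eef_rot: [-74.8, 90.0, 24.3]
contact_force: [0.1, -0.9, -0.1]
gripper_width: 0.02
```

```bash
python3 - <<'E'
from h import *
plan([.4472,-.2873,.084],9.1)
E
```

```text
t 17.33 tcp [ 446.6 -287.4   83.1] F [ 0.1 -0.9 -0.1] w 20.0 j [-12.  17. -29.  -0. -44.  21.] jaw -170.95 xaxis [ 0.  0. -1.]
turn units -0.008 shift units [-0.04 -0.03 -0.  ]
```

Emit:
step_arm:
  steps:
    - [[0, 0, 0], 0]
    - [[0, 0, 0], 0]
    - [[0, 0, 0], 0]
    - [[0, 0, 0], 0]
    - [[0, 0, 0], 0]
    - [[0, 0, 0], 0]

```text
time_s: 17.83
tcp_pos: [0.4466, -0.2874, 0.0832]
eef_rot: [-114.5, 90.0, -15.4]
contact_force: [-1.2, -0.0, -0.5]
gripper_width: 0.0097
```

```bash
python3 - <<'E'
from h import *
plan([.4472,-.2873,.084],9.1)
E
```

```text
t 17.83 tcp [ 446.6 -287.4   83.2] F [-1.2 -0.  -0.5] w 9.7 j [-12.  17. -29.   0. -44.  21.] jaw -170.95 xaxis [ 0. -0. -1.]
turn units -0.008 shift units [-0.04 -0.03 -0.  ]
```

Emit:
step_arm:
  steps:
    - [[-0.2, 0, 0], 0]
    - [[-0.4, 0, 0], 0]
    - [[-0.6, 0, 0], 0]
    - [[-0.8, 0, 0], 0]
    - [[-0.9, 0, 0], 0]
    - [[-0.9, 0, 0], 0]
    - [[-0.9, 0, 0], 0]
    - [[-0.9, 0, 0], 0]
    - [[-0.9, 0, 0], 0]
    - [[-0.8, 0, 0], 0]
    - [[-0.5, 0, 0], 0]
    - [[-0.3, 0, 0], 0]
    - [[0, 0, 0], 0]
    - [[0, 0, 0], 0]

```text
time_s: 19.0
tcp_pos: [0.4462, -0.2872, 0.2448]
eef_rot: [20.5, 90.0, 119.5]
contact_force: [-0.0, 0.5, -1.7]
gripper_width: 0.01
```

```bash
python3 - <<'E'
from h import *
plan([.5593,.0029,.245],-4.85)
E
```

```text
t 19.0 tcp [ 446.2 -287.2  244.8] F [-0.   0.5 -1.7] w 10.0 j [-12.   7. -17.  -0. -66.  21.] jaw -170.96 xaxis [-0.  0. -1.]
turn units 2.315 shift units [-1.000e-02 -4.410e+00  1.493e+01]
```

Now 3 turn rows, then 18 shift rows.

Emit:
step_arm:
  steps:
    - [[0, 0, 0], 0.5]
    - [[0, 0, 0], 0.67]
    - [[0, 0, 0], 0.67]
    - [[0, 0, 0], 0.47]
    - [[0, -0.15, 0.5], 0]
    - [[0, -0.25, 0.85], 0]
    - [[0, -0.29, 0.97], 0]
    - [[0, -0.29, 0.97], 0]
    - [[0, -0.29, 0.97], 0]
    - [[0, -0.29, 0.97], 0]
    - [[0, -0.29, 0.97], 0]
    - [[0, -0.29, 0.97], 0]
    - [[0, -0.29, 0.97], 0]
    - [[0, -0.29, 0.97], 0]
    - [[0, -0.29, 0.97], 0]
    - [[0, -0.29, 0.97], 0]
    - [[0, -0.29, 0.97], 0]
    - [[0, -0.29, 0.97], 0]
    - [[0, -0.25, 0.8], 0]
    - [[0, -0.15, 0.5], 0]

```text
time_s: 20.67
tcp_pos: [0.5559, -0.0078, 0.2441]
eef_rot: [102.6, 89.9, -172.1]
contact_force: [0.1, -0.7, -1.4]
gripper_width: 0.01
```

Emit:
step_arm:
  steps:
    - [[0, -0.1, 0.3], 0]
    - [[0, 0, 0.1], 0]
    - [[0, 0, 0], 0]
    - [[0, 0, 0], 0]

```text
time_s: 21.0
tcp_pos: [0.5581, -0.0024, 0.245]
eef_rot: [112.6, 90.0, -162.2]
contact_force: [-0.9, -0.4, -1.0]
gripper_width: 0.0099
```

```bash
python3 - <<'E'
from h import *; import pickle
plan([.5593,.0029,.1842],-4.85)
m=camera_model('wrist'); pickle.dump(m,open('w7.pkl','wb'))
cv2.imwrite("pics/w7.png",capture('wrist'))
cv2.imwrite("pics/top2.png",cv2.resize(capture('top')[160:290,220:360],None,fx=4,fy=4,interpolation=cv2.INTER_CUBIC))
cv2.imwrite("pics/sc2.png",capture('scene'))
E
```

```text
t 21.0 tcp [558.1  -2.4 245. ] F [-0.9 -0.4 -1. ] w 9.9 j [ 20.  10. -14.  -0. -66. -25.] jaw 175.19 xaxis [-0.001 -0.    -1.   ]
turn units 0.006 shift units [ 3.04 -0.04  0.27]
```

View pics/w7.png

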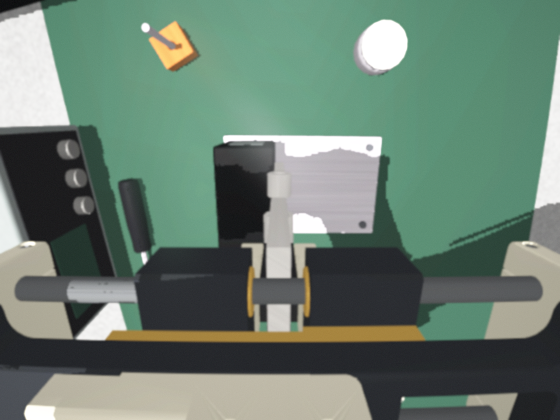

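View pics/top2.png

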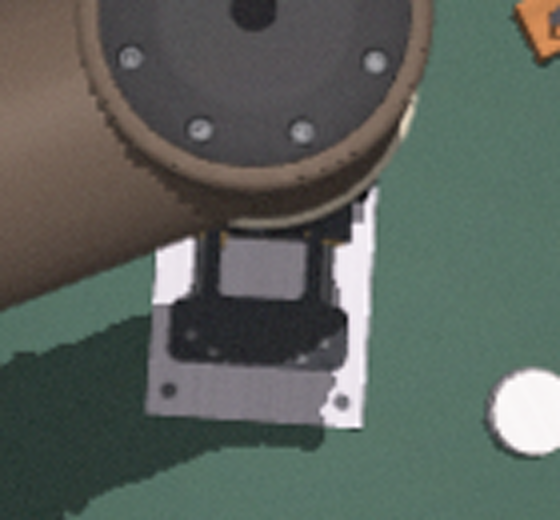

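View pics/sc2.png

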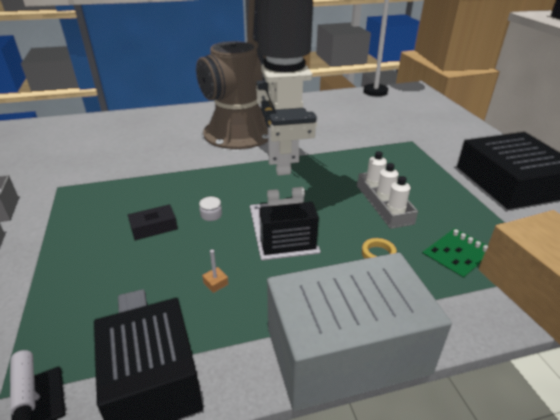

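Emit:
step_arm:
  steps:
    - [[0.1, -0.02, 0.14], 0]
    - [[0.4, -0.02, 0.13], 0]
    - [[0.4, 0, 0], 0]
    - [[0.1, 0, 0], 0]
    - [[0, 0, 0], 0]
    - [[0, 0, 0], 0]
    - [[0, 0, 0], 0]

```text
time_s: 21.73
tcp_pos: [0.5598, 0.0033, 0.2253]
eef_rot: [-135.5, 90.0, -50.3]
contact_force: [-0.2, -0.1, -1.3]
gripper_width: 0.0096
```

```bash
python3 - <<'E'
from h import *; import pickle
plan([.5593,.0029,.1842],-4.85)
m=camera_model('wrist'); pickle.dump(m,open('w8.pkl','wb'))
i=capture('wrist')
cv2.imwrite("pics/w8c.png",cv2.resize(i[130:260,210:350],None,fx=5,fy=5,interpolation=cv2.INTER_CUBIC))
cv2.imwrite("pics/sc3.png",cv2.resize(capture('scene')[130:230,230:340],None,fx=6,fy=6,interpolation=cv2.INTER_CUBIC))
E
```

```text
t 21.73 tcp [559.8   3.3 225.3] F [-0.2 -0.1 -1.3] w 9.6 j [ 20.  11. -16.   0. -64. -25.] jaw 175.2 xaxis [ 0. -0. -1.]
turn units 0.008 shift units [ 2.05  0.02 -0.02]
```

View pics/w8c.png

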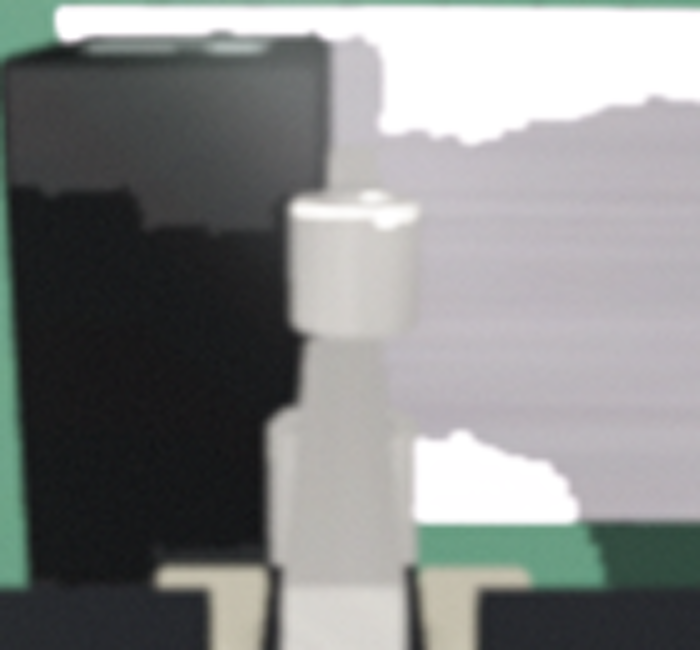

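View pics/sc3.png

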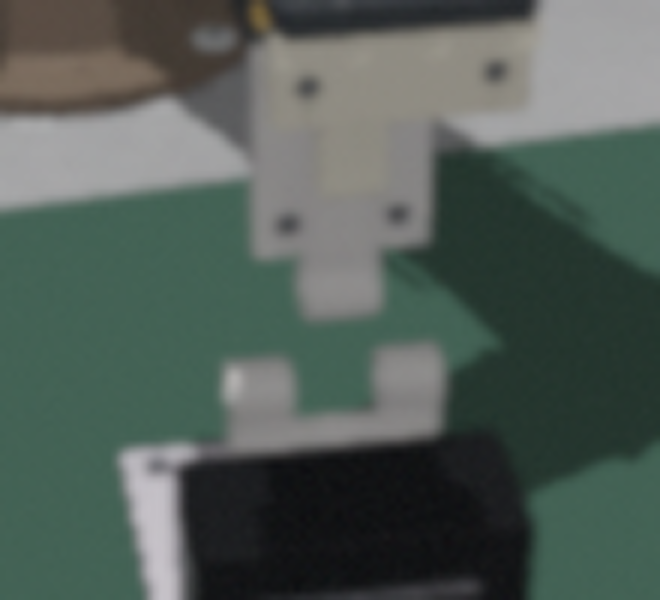

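```bash
python3 - <<'E'
from h import *; import pickle
W=pickle.load(open('w8.pkl','rb'));S=camera_model('scene')
w=lambda u,v:((u+.5)/5-.5+210,(v+.5)/5-.5+130)
s=lambda u,v:((u+.5)/6-.5+230,(v+.5)/6-.5+130)
R=lambda a:np.round(np.array(a)*1000,1)
def axis(m,a,b,z):
    c,d=rays(m,[a,b]); e=d.sum(0); h=np.arccos(d[0]@d[1])/2
    p=c+e*((z-c[2])/e[2]); return p, np.linalg.norm(p-c)*np.sin(h)
for a,b,z in((w(289,230),w(418,230),.12),(w(291,315),w(415,315),.12),(w(268,470),w(415,470),.161),(w(266,540),w(413,540),.161)):
    p,r=axis(W,a,b,z); yaw=np.radians(-4.85); d=p-[.5593,.0029,z]; print(R(p),'r',R(r),'gap x,y',R([d[0]*np.cos(yaw)+d[1]*np.sin(yaw),-d[0]*np.sin(yaw)+d[1]*np.cos(yaw)]))
# plate top end & lower plate edge
# scene: plane through axis facing, normal along gap x, shifted +8mm
n=np.array([np.cos(np.radians(-4.85)),np.sin(np.radians(-4.85)),0]); yv=np.array([-n[1],n[0],0])
def pl(px,off):
    c,d=rays(S,px); p0=np.array([.5593,.0029,.12])+n*off; k=((p0-c)@n)/(d@n); q=c+d*k[:,None]; return R(np.c_[(q-p0)@yv,q[:,2]])
print('loose ends',pl([s(299,285),s(383,283)],.009),'plate ends',pl([s(252,225),s(434,215)],.005))
print('fixed ends (outerR,innerR,innerL,outerL)',pl([s(228,388),s(295,388),s(374,378),s(445,376)],.009))
print('loose bottom corners',pl([s(306,319),s(378,314)],0.),'plate lower corners',pl([s(258,259),s(430,242)],.005))
print('plate vertical edges', pl([s(253,130),s(253,240)],.005),pl([s(434,130),s(434,230)],.005))
E
```

```text
[555.6 -29.8 120. ] r 10.9 gap x,y [ -0.9 -32.9]
[556.9 -15.1 120. ] r 10.6 gap x,y [ -0.9 -18.1]
[559.9  -1.7 161. ] r 10.8 gap x,y [ 1.  -4.5]
[561.2   9.4 161. ] r 11.0 gap x,y [1.3 6.6]
loose ends [[-15.5 168. ]
 [ 13.9 165.7]] plate ends [[-31.  191. ]
 [ 32.  188.5]]
fixed ends (outerR,innerR,innerL,outerL) [[-40.7 128.4]
 [-16.8 125.6]
 [ 11.6 126.5]
 [ 37.4 124.3]]
loose bottom corners [[-11.3 148.1]
 [ 14.4 147.3]] plate lower corners [[-29.1 177.4]
 [ 31.  177.9]]
plate vertical edges [[-30.4 227. ]
 [-30.7 185.1]] [[ 30.9 221.4]
 [ 32.3 182.6]]
```

Emit:
step_arm:
  steps:
    - [[0.2, 0.07, -0.04], 0]
    - [[0.3, 0, 0], 0]
    - [[0.3, 0, 0], 0]
    - [[0.1, 0, 0], 0]
    - [[0, 0, 0], 0]
    - [[0, 0, 0], 0]
    - [[0, 0, 0], 0]

```text
time_s: 22.42
tcp_pos: [0.5584, 0.0027, 0.2073]
eef_rot: [-118.4, 90.0, -33.2]
contact_force: [-0.2, 0.7, -1.1]
gripper_width: 0.0097
```

```bash
python3 - <<'E'
from h import *; import pickle
plan([.5593,.0029,.1842],-4.85)
m=camera_model('wrist'); pickle.dump(m,open('w9.pkl','wb'))
i=capture('wrist')
cv2.imwrite("pics/w9c.png",cv2.resize(i[130:260,210:350],None,fx=5,fy=5,interpolation=cv2.INTER_CUBIC))
cv2.imwrite("pics/sc4.png",cv2.resize(capture('scene')[130:230,230:340],None,fx=6,fy=6,interpolation=cv2.INTER_CUBIC))
E
```

```text
t 22.42 tcp [558.4   2.7 207.3] F [-0.2  0.7 -1.1] w 9.7 j [ 20.  11. -17.   0. -61. -25.] jaw 175.2 xaxis [ 0. -0. -1.]
turn units 0.008 shift units [ 1.15 -0.04  0.01]
```

View pics/w9c.png

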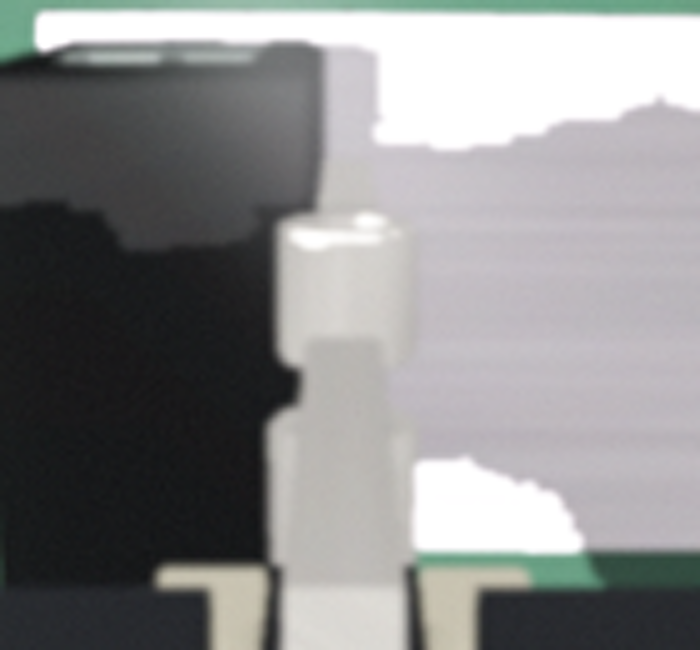

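View pics/sc4.png

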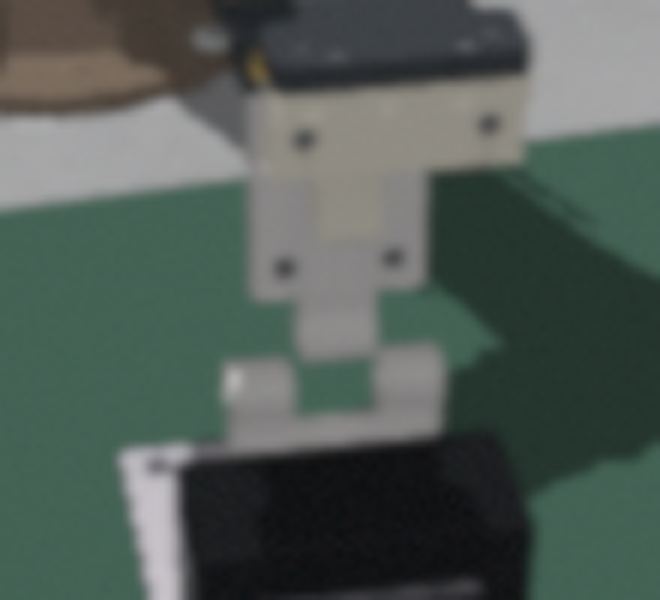

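```bash
cat > chk.py <<'E'
from h import *; import pickle
S=camera_model('scene')
w=lambda u,v:((u+.5)/5-.5+210,(v+.5)/5-.5+130)
s=lambda u,v:((u+.5)/6-.5+230,(v+.5)/6-.5+130)
R=lambda a:np.round(np.array(a)*1000,1)
def axis(m,a,b,z):
    c,d=rays(m,[a,b]); e=d.sum(0); h=np.arccos(d[0]@d[1])/2
    p=c+e*((z-c[2])/e[2]); return p, np.linalg.norm(p-c)*np.sin(h)
def wr(W,L):
  for a,b,z in L:
    p,r=axis(W,a,b,z); yaw=np.radians(-4.85); d=p-[.5593,.0029,z]; print(R(p),'r',R(r),'gap x,y',R([d[0]*np.cos(yaw)+d[1]*np.sin(yaw),-d[0]*np.sin(yaw)+d[1]*np.cos(yaw)]))
n=np.array([np.cos(np.radians(-4.85)),np.sin(np.radians(-4.85)),0]); yv=np.array([-n[1],n[0],0])
def pl(px,off):
    c,d=rays(S,px); p0=np.array([.5593,.0029,.12])+n*off; k=((p0-c)@n)/(d@n); q=c+d*k[:,None]; return R(np.c_[(q-p0)@yv,q[:,2]])
E
python3 - <<'E'
from chk import *
wr(pickle.load(open('w9.pkl','rb')),[(w(277,260),w(412,260),.12),(w(278,335),w(411,335),.12),(w(268,470),w(413,470),.143),(w(267,540),w(412,540),.143)])
print('loose ends',pl([s(295,325),s(379,322)],.009),'plate ends',pl([s(249,265),s(429,260)],.005))
print('fixed ends',pl([s(226,388),s(296,388),s(374,378),s(445,376)],.009))
print('fixed tops z, loose bottom z',pl([s(260,358),s(410,344),s(340,357)],0))
E
```

```text
[555.8 -29.1 120. ] r 10.6 gap x,y [ -0.8 -32.2]
[556.8 -16.9 120. ] r 10.6 gap x,y [ -0.8 -20. ]
[558.6  -2.4 143. ] r 10.7 gap x,y [-0.2 -5.3]
[559.7   8.7 143. ] r 10.9 gap x,y [-0.1  5.8]
loose ends [[-16.9 151.9]
 [ 12.9 149.8]] plate ends [[-32.2 175.3]
 [ 30.9 170.7]]
fixed ends [[-41.4 128.4]
 [-16.5 125.5]
 [ 11.6 126.5]
 [ 37.4 124.3]]
fixed tops z, loose bottom z [[-27.8 133.6]
 [ 26.4 133.4]
 [  1.  130.7]]
```

Loose and fixed knuckles agree to within 0.6 mm across and about 0.5 mm along the axis. I'm lowering slowly.

Emit:
step_arm:
  steps:
    - [[0.1, 0.015, 0], 0]
    - [[0.15, 0, 0], 0]
    - [[0.15, 0, 0], 0]
    - [[0.15, 0, 0], 0]
    - [[0, 0, 0], 0]

```text
time_s: 22.93
tcp_pos: [0.5575, 0.0026, 0.1952]
eef_rot: [104.2, 89.9, -170.6]
contact_force: [0.2, 0.1, -1.0]
gripper_width: 0.0098
```

Emit:
step_arm:
  steps:
    - [[0.15, 0, 0], 0]
    - [[0.15, 0, 0], 0]
    - [[0.15, 0, 0], 0]
    - [[0.1, 0, 0], 0]
    - [[0.05, 0, 0], 0]
    - [[0, 0, 0], 0]
    - [[0, 0, 0], 0]
    - [[0, 0, 0], 0]

```text
time_s: 23.6
tcp_pos: [0.558, 0.0027, 0.1843]
eef_rot: [-75.3, 90.0, 9.9]
contact_force: [-0.5, 0.2, -1.6]
gripper_width: 0.0099
```

```bash
python3 - <<'E'
from h import *; import pickle
plan([.5593,.0029,.1842],-4.85)
m=camera_model('wrist'); pickle.dump(m,open('wa.pkl','wb'))
i=capture('wrist')
cv2.imwrite("pics/wac.png",cv2.resize(i[130:260,210:350],None,fx=5,fy=5,interpolation=cv2.INTER_CUBIC))
cv2.imwrite("pics/sc5.png",cv2.resize(capture('scene')[130:230,230:340],None,fx=6,fy=6,interpolation=cv2.INTER_CUBIC))
E
```

```text
t 23.6 tcp [558.    2.7 184.3] F [-0.5  0.2 -1.6] w 9.9 j [ 20.  12. -19.   0. -58. -25.] jaw 175.2 xaxis [ 0.  0. -1.]
turn units 0.008 shift units [ 0.   -0.06  0.01]
```

View pics/wac.png

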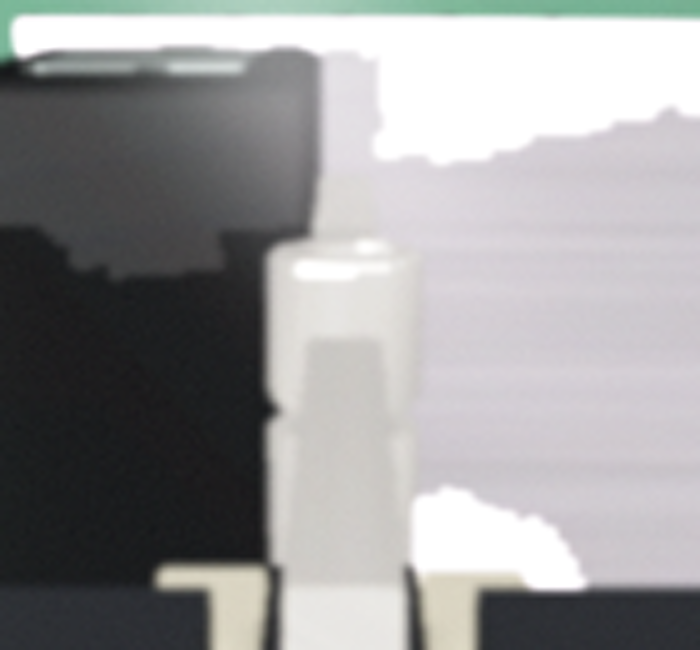

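View pics/sc5.png

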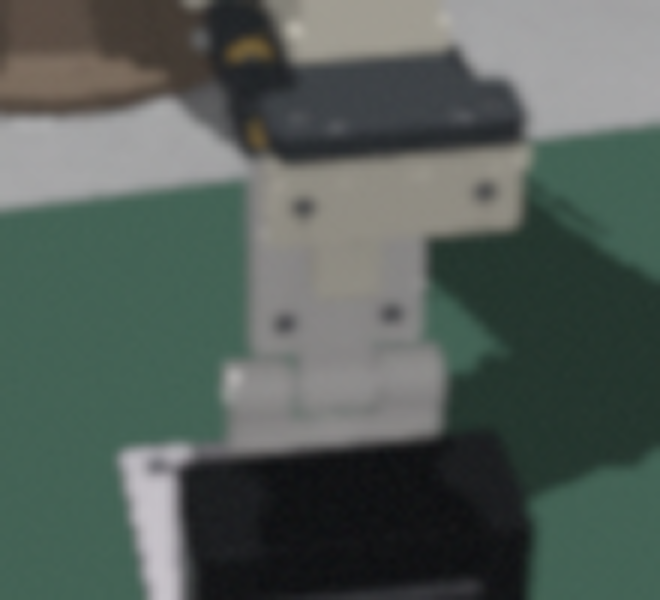

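```bash
python3 - <<'E'
from chk import *
wr(pickle.load(open('wa.pkl','rb')),[(w(267,290),w(416,290),.12),(w(268,380),w(414,380),.12),(w(268,470),w(413,470),.12),(w(267,540),w(412,540),.12)])
print('loose ends',pl([s(300,385),s(378,383)],.009))
print('fixed tops',pl([s(260,358),s(410,344)],0),'loose bottom',pl([s(340,414)],0),'plate lower corners',pl([s(252,350),s(425,343)],.005))
s=get_state();print(s['contact_force'],s['qd'])
E
```

```text
[555.8 -29.4 120. ] r 10.6 gap x,y [ -0.7 -32.5]
[557.  -16.1 120. ] r 10.6 gap x,y [ -0.6 -19.2]
[558.3  -2.3 120. ] r 10.7 gap x,y [-0.6 -5.3]
[559.4   8.8 120. ] r 10.9 gap x,y [-0.4  5.8]
loose ends [[-15.  126.6]
 [ 13.1 124.2]]
fixed tops [[-27.8 133.6]
 [ 26.4 133.4]] loose bottom [[  1.3 106.1]] plate lower corners [[-31.4 140.6]
 [ 30.6 136.5]]
[-1.64312528  0.3435821  -2.12591952] [0.04972844 0.00691565 0.06366217 0.04761878 0.05262241 0.13109639]
```

All offsets are within about 1 mm with no contact force beyond the leaf's weight. I'll let it settle briefly, check the bottle once more and hand in.

Emit:
step_arm:
  steps:
    - [[0, 0, 0], 0]
    - [[0, 0, 0], 0]
    - [[0, 0, 0], 0]
    - [[0, 0, 0], 0]
    - [[0, 0, 0], 0]
    - [[0, 0, 0], 0]

```text
time_s: 24.2
tcp_pos: [0.5579, 0.0027, 0.1842]
eef_rot: [-57.7, 90.0, 27.5]
contact_force: [-0.4, 0.6, -1.9]
gripper_width: 0.01
```

```bash
python3 - <<'E'
from h import *
plan([.5593,.0029,.1842],-4.85)
cv2.imwrite("pics/sc6.png",capture('scene'))
t=capture('top');cv2.imwrite("pics/top6.png",t)
E
```

```text
t 24.2 tcp [557.9   2.7 184.2] F [-0.4  0.6 -1.9] w 10.0 j [ 20.  12. -19.  -0. -58. -25.] jaw 175.19 xaxis [ 0.  0. -1.]
turn units 0.007 shift units [-0.   -0.07  0.02]
```

View pics/top6.png

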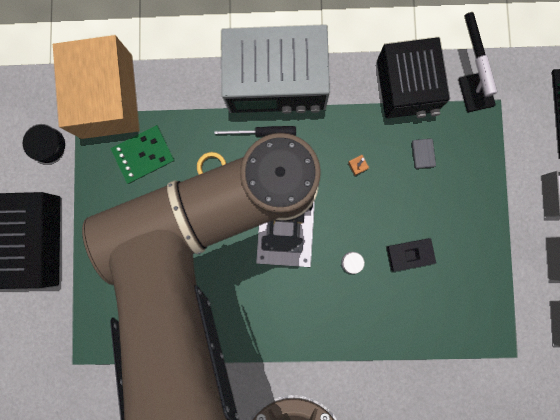

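View pics/sc6.png

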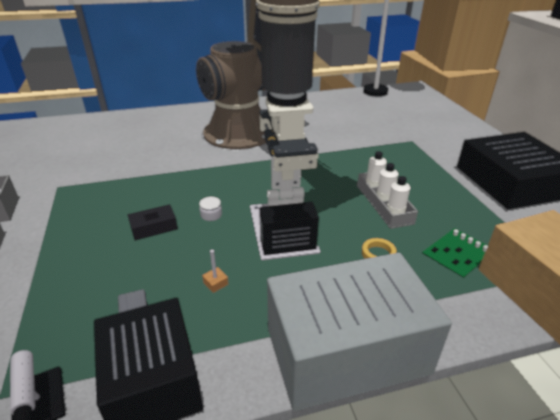

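The scene view shows three upright bottles in the crate and the leaf between the knuckles at about (285,195). The top view shows everything else where it was.

```bash
python3 -c "
from plant import *
print(close_job())"
```

```text
the job is handed in; nothing more can be done
None
```

I set the bottle down upright in the crate's empty cell and let go of it. I then lifted the loose leaf out of its stand and lowered its knuckle between the two fixed knuckles. The job was handed in at about 24 s with the leaf still held there in the air. `close_job` gives no verdict, so the points below are my own last checks.

- **Leaf position:** the wrist view put the loose hole within about 0.3 mm of the fixed holes' axis across. The scene view put it about 1 mm off centre along the axis and within about 1 mm in height. By the arm's pose, the leaf was parallel to within about 0.1° and upright.
- **Forces:** the wrist force was about 2 N, roughly the leaf's own weight. That gives no sign of it pressing on the hinge block.
- **Bottle and bench:** the scene view shows three upright bottles in the crate. The other items look unmoved, except that the arm hid the crate and part of the tape in the last top view.
- **Disagreement:** my first estimates of the fixed holes' axis across (top view and an early wrist view) were 0.5–1 mm off the later close-up wrist views. I aligned by the close-up views, where both knuckles show in one picture, so the arm sits about 1.4 mm from the originally computed point. If the first estimates were right, the leaf is still inside the 3.5 mm limit.

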